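Mesh the copper crown into the table mill and hold it down

TASK

Take the copper crown out of the burgundy tray, turn it so that the cross-shaped splines under it mesh with the cross-shaped socket in the white table mill's collar, and slide it home against the spring until its flange sits flush on the collar. Finish while still holding the crown and pressing it fully down, upright (do not let go: the spring would push it up again), so that I can tighten the locking screw. Leave the other two crowns standing in the tray and the rest of the display undisturbed.

Things in the scene. Friction and masses are not known exactly. Their poses are not given: they have to be found in the camera images.
- copper_crown: copper crown, loose, about 0.15 kg, in one (any) of the tray's three holes. Round flange 52 mm wide, 8 mm thick; origin at the centre of the flange's underside, z up. On it a square grip column 24 x 24 mm from z = 8 to 46 mm, then cap and ball up to z = 65 mm. x and y axes are square to the column's faces and lie along the stem's splines, so a quarter turn gives the same fit
- copper_crown_base (a point): centre of the underside of the copper crown's flange (same point and axes as its body)
- copper_crown_tip (a point): lower end of the copper crown's steel stem, 34 mm below the flange's underside. The stem from the flange down: cross of two bars along x and y, 30 mm tip to tip, 8 mm thick, 19 mm long; then their lead-in, 26 mm tip to tip, each bar tapering like a wedge from 8 to 1.6 mm thick over 8 mm; then a round pilot pin 8 mm wide, 7 mm long
- copper_crown_grip (a point): middle of the copper crown's square grip column, 27 mm above the flange's underside. Gripped here with about 50 N it does not slip while pressing
- mill: white porcelain table mill, fixed, cannot turn; on a burgundy square plinth 110 x 110 x 24 mm; foot 92 mm wide, steel collar 57 mm wide on top, collar's face 140 mm above the counter. Origin at the centre of the plinth's underside, z up, x and y along the cross socket's slots and square to the plinth's sides. A brass locking screw stands 16 mm out of the collar along +x, 20 mm below its top
- mill_mouth (a point): centre of the cross socket's mouth, in the collar's top face; axes as the mill's. Slots along x and y, 33 mm tip to tip, 10.4 mm wide (1.2 mm play each side of the splines), 25 mm deep to a brass spring seat. A crown turned wrongly stops with its splines on the collar, the flange 20 to 27 mm above it; fully home its flange lies on the collar
- spring_seat (a joint): travel in m of the brass spring seat down in the socket: 0 = up, untouched; it is met when the flange is 9 mm above the collar, and reads 0.009 when the flange sits flush. The spring pushes back with 4 N at 0 and about 8.5 N at 0.009, more than the crown's weight
- tray: burgundy block tray, fixed, 90 x 250 x 55 mm, long along its own y; origin at the centre of its underside. Three round holes 37 mm wide and 45 mm deep along its y axis at -80, 0 and +80 mm, each with a crown hanging in it by the flange, so that the flange's underside is 55 mm above the counter
- steel_crown: another crown, loose, of polished steel with a round grip, 52 mm wide flange, its top 62 mm above the flange's underside, round stem, in another hole of the tray; origin at the centre of the flange's underside. To be left
- black_crown: another crown of the same shape, black. To be left
- cup_a: loose steel cup (52 mm wide, 70 mm tall) on the white box at the left side; origin at its underside centre. To be left
- cup_b: second such steel cup on the white box. To be left
- dome_pot: loose polished steel dome pot (128 mm wide, 130 mm tall) on a burgundy plinth at the right side; origin at its underside centre. To be left
- candlestick: loose brass candlestick with a grey candle, 170 mm tall, on a small burgundy plinth at the right side; origin at its underside centre. To be left
- vase: loose black round vase, 104 mm wide, 108 mm tall, far right on the counter; origin at its underside centre. To be left
- ladle: loose spoon with a black handle lying in the long open burgundy box along the far edge; origin on its handle-to-bowl line. To be left

How it is judged:
On the way, in this order (a step that is already met when the one before it is completed fails the run):
1. the copper crown is lifted out of the tray, its flange at least 45 mm above the tray's top (z of copper_crown_base in the frame of tray above 0.1 m and contact force between copper_crown and the fingers above 1 N), for 0.2 s.
2. the splines have meshed: flange less than 15 mm above the collar, centred within 4 mm and upright (z of copper_crown_base in the frame of mill_mouth below 0.015 m and horizontal distance between copper_crown_base and mill_mouth below 0.004 m and angle between copper_crown's own z axis and vertical below 0.08 rad), for 0.1 s.
At the end, for the whole second after the job is handed in: fingers still pressing the copper crown home for the last second: flange within 2 mm of the collar, centred within 4 mm, tilt under 0.08 rad, spring seat in over 7 mm, over 3 N on the mill, crown still; the other two crowns upright, moved under 20 mm (z of copper_crown_base in the frame of mill_mouth below 0.002 m and horizontal distance between copper_crown_base and mill_mouth below 0.004 m and angle between copper_crown's own z axis and vertical below 0.08 rad and value of joint spring_seat above 0.007 m and contact force between copper_crown and mill above 3 N and contact force between copper_crown and the fingers above 2 N and linear speed of copper_crown below 0.01 m/s and distance of each of steel_crown, black_crown from where it was at the start of the episode below 0.02 m and angle between each of steel_crown, black_crown's own z axis and vertical below 0.15 rad); the arm keeps its last pose, push and grip.
It fails at once if another crown is taken out of its place or knocked over (moved over 30 mm) (distance of any of steel_crown, black_crown from where it was at the start of the episode above 0.03 m).
It fails at once if a display piece is disturbed (moved over 30 mm) (distance of any of cup_a, cup_b, dome_pot, candlestick, vase, ladle from where it was at the start of the episode above 0.03 m).
It also fails if it takes over 48 s, if anything falls off the work surface, if the arm or the gripper's body presses on something with over 40 N, if the wrist force passes 120 N, or if a joint passes its speed limit or range.

ROBOT

A 6-joint arm with a two-finger parallel gripper is mounted at the origin on the work surface. World frame = base frame: x ahead of the robot, y to its left, z up, the work surface at z = 0. Lengths are in m, angles in rad, forces in N, time in s.
With the tool pointing down it reaches from about 0.35 to 0.775 m from the base axis. Payload 7.3 kg.
Tool frame: the origin (TCP) lies at the very end of the fingers, on their centre line; the grasp point (between the pads) lies 19 mm behind it (robot.hold_point_z is the distance from the TCP to the grasp point, in m); y points along the fingers, z is the direction in which the jaws open and shut, and the axes are right-handed (so a half turn about y gives the same grasp; the last joint's range is limited). The gripper opens to 92 mm and grips with 3 to 60 N. Pads are 19 mm wide; open, the fingers measure 130 mm over their backs; the gripper's body (75 mm by 190 mm) begins 47 mm behind the grasp point.
Start: joints at [1.047, 0.342, 1.524, -0, 1.275, -0.146], TCP at [0.194, 0.488, 0.227] pointing down, gripper open.
Joint ranges: [-2.53, 2.53], [-0.77, 2.02], [0.04, 2.7], [-1, 4.14], [0.28, 2.66], [-3.11, 3.11]. Speed limits (rad/s): [2.57, 2.57, 3.14, 3.14, 3.14, 3.14].

INTERFACE

Orientations are given as [roll, pitch, yaw] about the fixed x, y, z axes, in that order (R = Rz(yaw) Ry(pitch) Rx(roll)).
In Python, from cell import robot gives the robot as it stands.
- The arm moves only by the shell command python3 -m crank 'ROWS' [OPENING] [FORCE]. ROWS is a JSON object of lists of equal length, an entry for each row: "xyz": the shift along the tool's x, y, z in cm, a list of three; "roll": the turn about the tool's y in degrees. A call has 1 to 20 rows; each row shifts and turns the commanded pose from where the row before left it, along the tool's axes as they then stand; what a row does not reach is not made up. A row lasts 1/10 s, in which the tool goes at most 50 mm and 8.59 degrees, less where a joint would pass 70% of its speed; a pose out of reach is approached as far as the arm can. A call is refused whole if a number of a shift passes 5 or a number of a turn 8.59, either way. A call with a gripper value outside its range is refused whole. OPENING is the gripper command: -1 is fully open, 1 is shut, values between are in proportion, set as the call begins (- or left out, the last holds). The fingers move at their own pace and stop on an object; FORCE is the grip in N (left out, the last holds). Time passes only in rows, so rows that do not move let the fingers close. It gives the time, the measured TCP pose, the force and the opening at its end, in the units of the state.
- robot.observe(): the state, without advancing time (a new reading comes with each control period).
- robot.read_camera(name): name is "scene" or "side" or "wrist"; returns the picture (480x640x3 uint8, red, green, blue); there is no depth.
- robot.calibration(name): a dict with "intrinsics" (3x3 intrinsics, pixels), "pose" (4x4, takes a point from camera to world coordinates). Camera axes: x right, y down, z forward; pixel columns grow to the right and rows downward; lengths in m; the calibration is good to about 2 mm. A picture is of the moment at which its call begins: read the wrist's pose just before it. calibration takes no time and is no camera call; for the wrist camera it gives the pose at the moment of the call.
- robot.hand_in(): hands the job in, once; it reports no verdict.
The state is a dict: "time": time; "qpos": joint angles; "qvel": joint speeds; "joint_efforts": joint torques, N m; "tool_pos": TCP position; "tool_rot": TCP orientation; "contact_force": force on the tool from outside, world axes, zero at the start; "torque": the same for the moment, N m; "opening": finger opening in m.
Only numpy, scipy, OpenCV 4.12 (cv2) and the standard library are available. Lean on these libraries where they do the work, as an engineer would, in place of code of your own. Each camera call takes 0.05 s, during which the arm holds its last target.

## Working session

There is one attempt and no reset: what is moved stays moved. The work goes in short steps, Python scripts to look and compute and a shell command to move; the robot and the scene stay as the last step left them, time stands still between calls to the robot, and variables do not carry over. Pictures are saved under pics/ and viewed, and the job is handed in when it is done.

```bash
ls; mkdir -p pics
python3 - <<'E'
from cell import robot
import cv2
print(robot.observe())
for n in ["scene","side","wrist"]:
    c=robot.calibration(n); print(n,c["intrinsics"],c["pose"])
    cv2.imwrite(f"pics/{n}0.png",robot.read_camera(n)[:,:,::-1])
E
```

```text
pics
{'time': 0.0, 'qpos': array([ 1.04699617e+00,  3.42732411e-01,  1.52504136e+00, -2.92590894e-05,
        1.27540691e+00, -1.45993640e-01]), 'qvel': array([-0.00022964, -0.00235068, -0.00131957, -0.00182572, -0.00050712,
       -0.00015513]), 'joint_efforts': array([ 1.45356520e-03, -4.31243455e+01, -2.44226807e+01,  7.18191988e-02,
        5.57570206e-02, -1.26895316e-04]), 'tool_pos': array([0.19343415, 0.48761094, 0.22603145]), 'tool_rot': array([-1.57237153e+00,  2.03338950e-04, -3.77798137e-01]), 'contact_force': array([-0.07936238,  0.15247198,  0.10306455]), 'torque': array([ 0.03469121, -0.03338119, -0.01361306]), 'opening': 0.09201163974416479}
scene [[456.58974938   0.         317.97692844]
 [  0.         456.58974938 236.63399897]
 [  0.           0.           1.        ]] [[ 0.02854921  0.78432364 -0.61969458  1.39522722]
 [ 0.99952253 -0.02972861  0.00842145 -0.01005246]
 [-0.01181751 -0.61963912 -0.78479788  1.08038214]
 [ 0.          0.          0.          1.        ]]
side [[463.83985486   0.         319.21994073]
 [  0.         463.83985486 239.01251395]
 [  0.           0.           1.        ]] [[-0.92515623 -0.27447859  0.26219735  0.36006455]
 [-0.3793954   0.6905608  -0.61577992  0.71184442]
 [-0.0120448  -0.6691691  -0.74301254  0.9416031 ]
 [ 0.          0.          0.          1.        ]]
wrist [[391.76028418   0.         317.54516743]
 [  0.         391.76028418 232.92714954]
 [  0.           0.           1.        ]] [[ 3.68296486e-01  8.90065313e-01  2.68591580e-01  1.21116933e-01]
 [ 9.29708337e-01 -3.52491074e-01 -1.06735424e-01  5.15922316e-01]
 [-3.25363791e-04  2.89022113e-01 -9.57322366e-01  3.84806656e-01]
 [ 0.00000000e+00  0.00000000e+00  0.00000000e+00  1.00000000e+00]]
```

View pics/scene0.png

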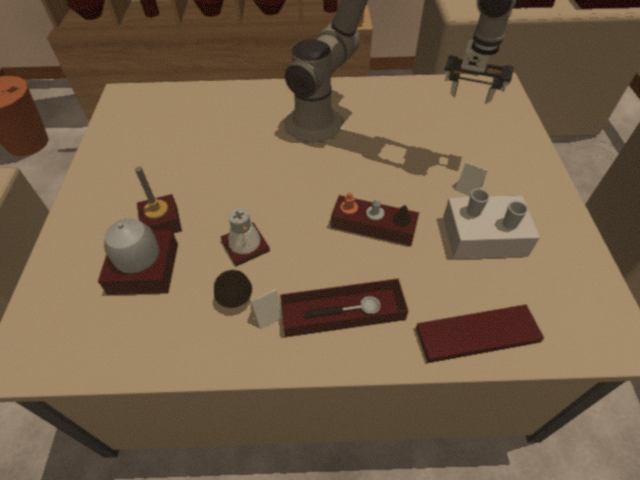

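View pics/side0.png

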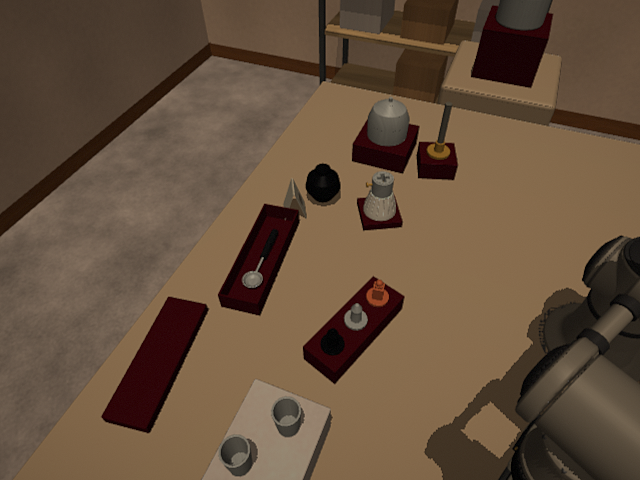

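View pics/wrist0.png

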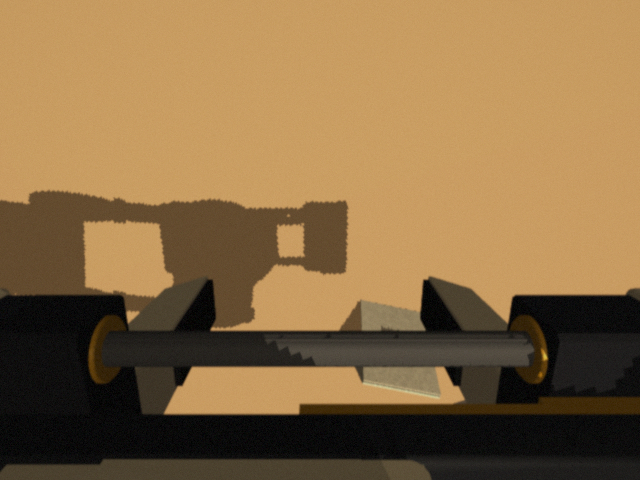

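The scene view shows the copper crown at (349,204) and the mill collar at (239,216). In the side view they are at (378,292) and (383,178). I'll zoom in and triangulate.

```bash
cat > h.py <<'E'
import numpy as np, cv2
from cell import robot
def ray(n,uv,cal=None):
    c=cal or robot.calibration(n); K=np.array(c["intrinsics"]);P=np.array(c["pose"])
    d=np.linalg.solve(K,[uv[0],uv[1],1.]); return P[:3,3],P[:3,:3]@d
def plane(n,uv,z,cal=None):
    o,d=ray(n,uv,cal); return o+d*(z-o[2])/d[2]
def tri(rays):
    A=np.zeros((3,3));b=np.zeros(3)
    for o,d in rays:
        d=d/np.linalg.norm(d);M=np.eye(3)-np.outer(d,d);A+=M;b+=M@o
    p=np.linalg.solve(A,b)
    return p,[np.linalg.norm(np.cross(p-o,d/np.linalg.norm(d))) for o,d in rays]
def proj(n,p,cal=None):
    c=cal or robot.calibration(n);P=np.array(c["pose"]);q=np.array(c["intrinsics"])@(P[:3,:3].T@(np.array(p)-P[:3,3]));return q[:2]/q[2]
E
python3 - <<'E'
import cv2,numpy as np
from h import *
a=cv2.imread("pics/scene0.png");b=cv2.imread("pics/side0.png")
def z(i,x,y,w=100,h=75):return cv2.resize(i[y:y+h,x:x+w],(400,300),interpolation=cv2.INTER_CUBIC)
cv2.imwrite("pics/z0.png",np.vstack([np.hstack([z(a,190,195),z(a,325,175)]),np.hstack([z(b,335,160),z(b,320,265)])]))
for n,i in (("scene",a),("side",b)):
    h=cv2.cvtColor(i,cv2.COLOR_BGR2HSV)
    m=cv2.inRange(h,(2,150,140),(14,255,255))
    k,l,s,c=cv2.connectedComponentsWithStats(m)
    for j in range(1,k):
        if s[j,4]>30: print(n,s[j],c[j])
E
```

```text
scene [  0  78  25  28 364] [10.17857143 89.79945055]
scene [342 203  16  10  58] [351.43103448 208.87931034]
side [367 284  22  21 158] [377.10759494 297.2278481 ]
```

View pics/z0.png

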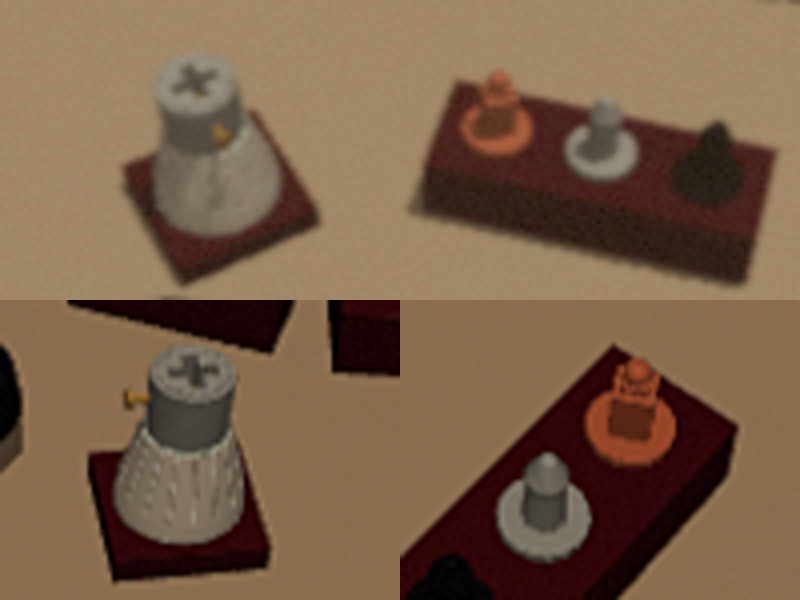

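Run:
```python
from h import *
for n,s,d in (("copper ball",(349.3,194.5),(379.2,282)),("mill mouth",(239.2,216.3),(383.2,178)),("steel top",(376.2,201),(356.7,305)),
 ("copper flange",(349,206.7),(377.3,295.8))):
    p,e=tri([ray("scene",s),ray("side",d)]);print(n,p.round(4),np.round(e,4))
print(robot.observe()['time'])
```

```text
copper ball [0.4802 0.0957 0.1145] [0. 0.]
mill mouth [ 0.5698 -0.2147  0.1377] [0.002 0.002]
steel top [0.5068 0.1709 0.1128] [0.0004 0.0004]
copper flange [0.4803 0.0966 0.0623] [0.0005 0.0005]
0.15
```

```bash
python3 - <<'E'
from h import *
print(tri([ray("scene",(479,195)),ray("side",(287,402))]))
E
python3 -m crank '{"xyz":[[3.5,0,-2],[3.5,0,-2],[3.5,0,-2],[3.5,0,-2],[3.5,0,-2],[3.5,0,-2],[3.5,0,-2],[3.5,0,-2],[3.5,0,-2],[3.5,0,-2],[3.5,0,-2],[3.5,0,-2],[3.5,0,-2],[0,0,0],[0,0,0]],"roll":[0,0,0,0,0,0,0,0,0,0,0,0,0,0,0]}'
```

```text
(array([0.54411535, 0.44035327, 0.16790402]), [np.float64(0.003566157001923936), np.float64(0.003566157001923946)])
time: 1.65
tool_pos: [0.5205, 0.0779, 0.2261]
tool_rot: [-1.571, 0.001, -0.38]
contact_force: [-0.9, 1.0, 0.4]
opening: 0.0919
```

Run:
```python
from h import *
import pickle
c=robot.calibration("wrist"); im=robot.read_camera("wrist")[:,:,::-1]
cv2.imwrite("pics/w1.png",im); pickle.dump(c,open("w1.pkl","wb"))
print(proj("wrist",[.4803,.0962,.063],c))
```

```text
[320.47904072 158.07452943]
```

View pics/w1.png

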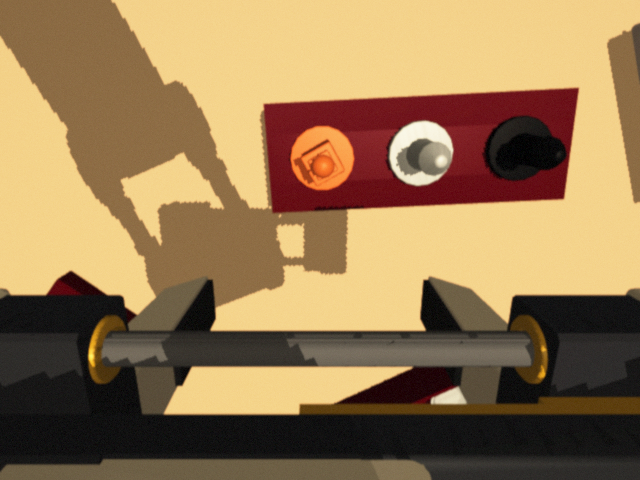

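The wrist view shows the copper flange centred near (322,158) with the square column turned about 25-30° in the image. I'll zoom in to get its edges.

Run:
```python
import cv2
i=cv2.imread("pics/w1.png")[118:198,282:362]
cv2.imwrite("pics/w1z.png",cv2.resize(i,(600,600),interpolation=cv2.INTER_CUBIC))
```

```text
(no output)
```

View pics/w1z.png

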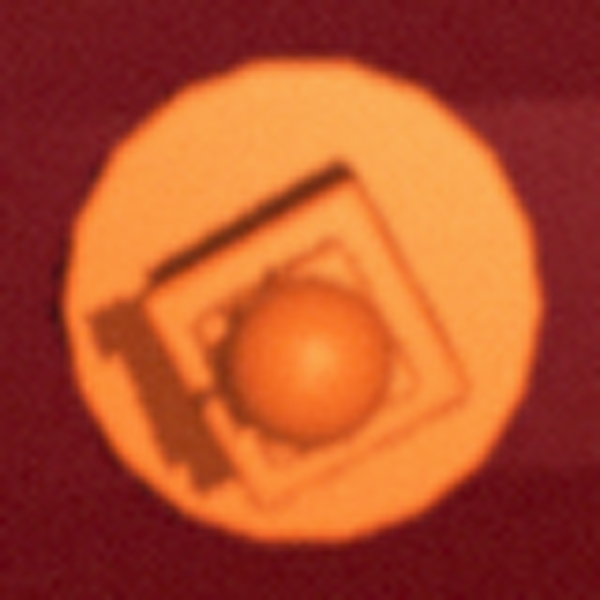

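Run:
```python
from h import *
import pickle
c=pickle.load(open("w1.pkl","rb"))
P=np.array([plane("wrist",(282+(x+.5)/7.5-.5,118+(y+.5)/7.5-.5),.101,c)[:2] for x,y in [(148,295),(350,172),(468,390),(268,505)]])
print(P, P.mean(0))
for i in range(4):
    d=P[(i+1)%4]-P[i]; print(np.linalg.norm(d)*1e3,np.degrees(np.arctan2(d[1],d[0]))%90)
# flange by mask at z=.063
im=cv2.imread("pics/w1.png");m=cv2.inRange(cv2.cvtColor(im,cv2.COLOR_BGR2HSV),(5,100,120),(20,255,255))
roi=np.zeros_like(m);roi[110:205,275:370]=m[110:205,275:370]
# outer contour, exclude background: hue/sat
cs,_=cv2.findContours(roi,cv2.RETR_EXTERNAL,cv2.CHAIN_APPROX_NONE)
k=max(cs,key=cv2.contourArea);e=cv2.fitEllipse(k);print(e,plane("wrist",e[0],.063,c))
# two-view height: wrist + scene on ball and flange
b=(282+310/7.5,118+355/7.5)
print(tri([ray("wrist",b,c),ray("scene",(349.3,195)),ray("side",(379.2,282.5))]))
print(tri([ray("wrist",e[0],c),ray("scene",(349,206.7)),ray("side",(377.3,295.8))]))
```

```text
[[0.47068426 0.08493281]
 [0.46715843 0.10696808]
 [0.49041918 0.11009501]
 [0.49364544 0.08809399]] [0.48047683 0.09752247]
22.31556032521108 9.09075300936658
23.469983495797646 7.656355505994019
22.23631323377443 8.342473087237295
23.17776408510365 7.838910810776099
((321.85009765625, 157.525146484375), (63.38570022583008, 64.56802368164062), 2.4754364490509033) [0.48030255 0.09739491 0.063     ]
(array([0.48037444, 0.09652704, 0.11303221]), [np.float64(0.001247784608897472), np.float64(0.0008564700106931703), np.float64(0.0006434874526709321)])
(array([0.48031844, 0.09691431, 0.06248052]), [np.float64(0.0004678722491674405), np.float64(0.0004321383521401613), np.float64(0.000677034663789489)])
```

```bash
python3 - <<'E'
from h import *
print(tri([ray("scene",(140,168)),ray("side",(448,103))]),tri([ray("scene",(122,224)),ray("side",(390,99))]))
E
python3 -m crank '{"xyz":[[0,0,0],[0,0,0],[0,0,0],[0,0,0],[0,0,0]],"roll":[-7.5,-7.5,-7.5,-7.5,0]}'
```

```text
(array([ 0.47088672, -0.47540689,  0.23336642]), [np.float64(0.0010233662814422206), np.float64(0.0010233662814421445)]) (array([ 0.63917985, -0.49560139,  0.19845118]), [np.float64(8.777942420006838e-05), np.float64(8.777942420006285e-05)])
time: 2.2
tool_pos: [0.5198, 0.0798, 0.2269]
tool_rot: [-1.571, 0.0, 0.149]
contact_force: [-0.4, -1.0, 1.2]
opening: 0.0918
```

```bash
python3 -m crank '{"xyz":[[0.7,0,-3.7],[0.7,0,-3.7],[0.7,0,-3.7],[0.7,0,-3.7],[0.7,0,-3.7],[0.7,0,-3.7],[0.7,0,-3.7],[0.7,0,-3.7],[0,0,0],[0,0,0]],"roll":[0,0,0,0,0,0,0,0,0,0]}'
python3 - <<'E'
from h import *
import pickle
c=robot.calibration("wrist"); im=robot.read_camera("wrist")[:,:,::-1]
cv2.imwrite("pics/w2.png",im); pickle.dump(c,open("w2.pkl","wb"))
u=proj("wrist",[.5698,-.2147,.14],c);print(u)
x,y=int(u[0]),int(u[1]);x0,y0=max(x-60,0),max(y-60,0);print(x0,y0)
cv2.imwrite("pics/w2z.png",cv2.resize(im[y0:y0+120,x0:x0+120],(600,600),interpolation=cv2.INTER_CUBIC))
E
```

```text
time: 3.2
tool_pos: [0.6189, -0.2058, 0.2261]
tool_rot: [-1.57, 0.001, 0.143]
contact_force: [0.6, -0.1, 0.4]
opening: 0.0921
[315.46437149 162.19280625]
255 102
```

View pics/w2.png

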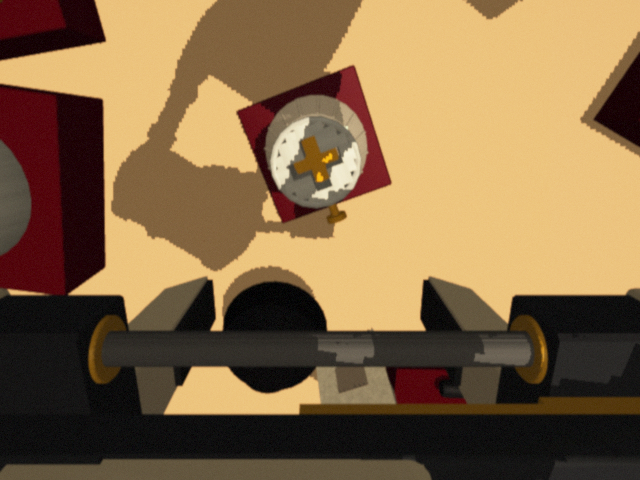

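View pics/w2z.png

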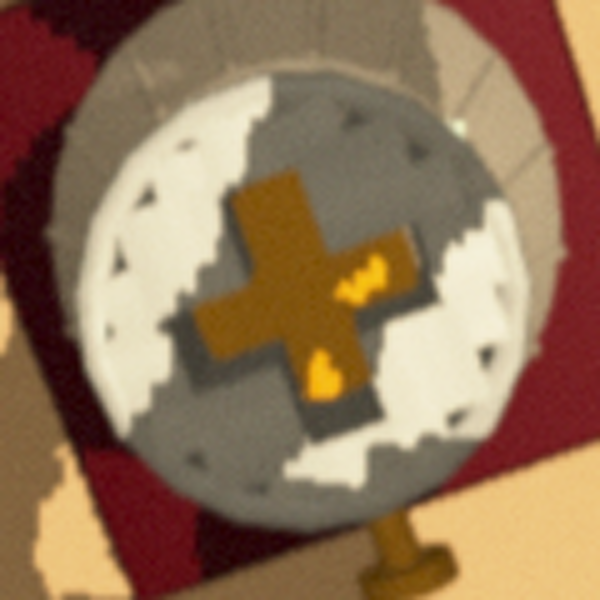

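The wrist view shows the mill collar centred near (316,162), with the cross slots and the brass screw visible. I'll work out the mouth centre and yaw from the slot ends.

Run:
```python
from h import *
import pickle
c=pickle.load(open("w2.pkl","rb"))
f=lambda p,z=.14: plane("wrist",(255+(p[0]+.5)/5-.5,102+(p[1]+.5)/5-.5),z,c)[:2]
T,B,L,R=f((265,181)),f((350,427.5)),f((182,352)),f((423,264))
a=lambda d:np.degrees(np.arctan2(d[1],d[0]))
print((T+B)/2,(L+R)/2,np.linalg.norm(T-B),np.linalg.norm(L-R),a(B-T),a(R-L))
for p,q in [((230,192),(300,170)),((315,440),(385,415)),((410,228),(437,300)),((300,170),(385,415)),((230,192),(315,440)),((195,385),(437,300))]:
    print(a(f(q)-f(p))%90)
pl=[(237,112),(354,66),(391,183)]
P=[plane("wrist",p,.024,c)[:2] for p in pl]
print(a(P[1]-P[0])%90,a(P[2]-P[1])%90,np.linalg.norm(P[1]-P[0]),np.linalg.norm(P[2]-P[1]),(P[0]+P[2])/2)
m=((np.array([255,102])+np.array([305,306])/5))
print(tri([ray("wrist",m,c),ray("scene",(239.2,216.3)),ray("side",(383.2,178))]))
```

```text
[ 0.57015694 -0.21415532] [ 0.57049125 -0.21492448] 0.032026970405525955 0.03177517805953661 27.342839008769033 118.0830549965823
25.17499523594229
28.03884449500015
29.851219077833196
27.746289846868144
26.939138908941302
27.482737717053695
28.39451342794335 28.446368729113782 0.10861597594164646 0.10696215951250013 [ 0.57078893 -0.21440917]
(array([ 0.57014576, -0.21442991,  0.13800194]), [np.float64(0.00048161472583659975), np.float64(0.0018798073786311998), np.float64(0.0022226365597820636)])
```

```bash
cat > to.py <<'E'
import sys
from h import *
from scipy.spatial.transform import Rotation as R
def to(x,y,z,yawdeg=None):
    s=robot.observe();M=R.from_euler('xyz',s['tool_rot']).as_matrix()
    print('t',round(s['time'],2),'pos',np.round(s['tool_pos'],4),'rot deg',np.degrees(s['tool_rot']).round(2),'F',np.round(s['contact_force'],1),'op',round(s['opening'],4))
    print('shift cm tool:',(M.T@(np.array([x,y,z])-s['tool_pos'])*100).round(2))
    if yawdeg is not None: print('roll',round(-(yawdeg-np.degrees(s['tool_rot'][2])),2))
to(*map(float,sys.argv[1:]))
E
python3 -m crank '{"xyz":[[-1,0,3.5],[-1,0,3.5],[-1,0,3.5],[-1,0,3.5],[-1,0,3.5],[-1,0,3.5],[-1,0,3.5],[-1,0,3.5],[-1,0,3.5],[-0.4,0,0.5],[0,0,0],[0,0,0]],"roll":[0,0,0,0,0,0,0,0,0,0,0,0]}' -0.1; python3 to.py 0.4803 0.0974 0.068 8.2
```

```text
time: 4.45
tool_pos: [0.4796, 0.0967, 0.2271]
tool_rot: [-1.571, -0.001, 0.146]
contact_force: [0.4, 0.0, 1.4]
opening: 0.0505
t 4.45 pos [0.4796 0.0967 0.2271] rot deg [-9.002e+01 -5.000e-02  8.380e+00] F [0.4 0.  1.4] op 0.0505
shift cm tool: [ 0.07 15.91  0.06]
roll 0.18
```

```bash
python3 -m crank '{"xyz":[[0.1,2,0],[0,2.5,0],[0,2.5,0],[0,2.5,0],[0,2,0],[0,2,0],[0,1.5,0],[0,0.8,0],[0,0,0],[0,0,0]],"roll":[0,0,0,0,0,0,0,0,0,0]}'; python3 to.py 0.4803 0.0974 0.068 8.2
```

```text
time: 5.45
tool_pos: [0.4811, 0.0965, 0.0691]
tool_rot: [-1.571, -0.001, 0.145]
contact_force: [0.3, -0.4, 0.0]
opening: 0.0507
t 5.45 pos [0.4811 0.0965 0.0691] rot deg [-9.00e+01 -4.00e-02  8.31e+00] F [ 0.3 -0.4  0. ] op 0.0507
shift cm tool: [-0.07  0.11  0.1 ]
roll 0.11
```

```bash
python3 -m crank '{"xyz":[[-0.05,0,0.1],[0,0,0],[0,0,0],[0,0,0],[0,0,0],[0,0,0],[0,0,0],[0,0,0]],"roll":[0,0,0,0,0,0,0,0]}' 1 20; python3 -m crank '{"xyz":[[0,0,0],[0,0,0],[0,0,0],[0,0,0]],"roll":[0,0,0,0]}' 1 50;python3 -m crank '{"xyz":[[0,-0.5,0],[0,-1,0],[0,-1.5,0],[0,-2,0],[0,-2,0],[0,-2,0],[0,-2,0],[0,-2,0],[0,-2,0],[0,0,0],[0,0,0],[0,0,0]],"roll":[0,0,0,0,0,0,0,0,0,0,0,0]}'
python3 - <<'E'
from h import *
for n in ("wrist","side"):
  cv2.imwrite(f"pics/{n}3.png",robot.read_camera(n)[:,:,::-1])
E
```

```text
time: 6.25
tool_pos: [0.4801, 0.0979, 0.0691]
tool_rot: [-1.571, -0.001, 0.146]
contact_force: [-1.0, -1.0, 6.2]
opening: 0.0241
time: 6.65
tool_pos: [0.4801, 0.0979, 0.069]
tool_rot: [-1.571, -0.001, 0.146]
contact_force: [-0.9, 0.9, 6.0]
opening: 0.0242
time: 7.85
tool_pos: [0.4792, 0.0977, 0.2176]
tool_rot: [-1.571, 0.002, 0.146]
contact_force: [-0.4, 0.3, -1.5]
opening: 0.0239
```

View pics/side3.png

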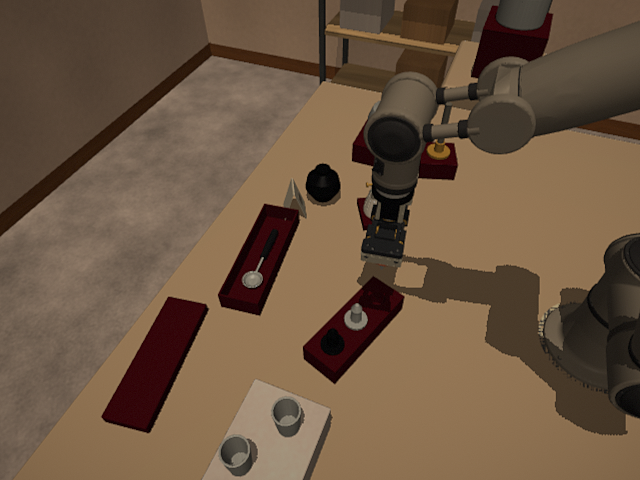

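View pics/wrist3.png

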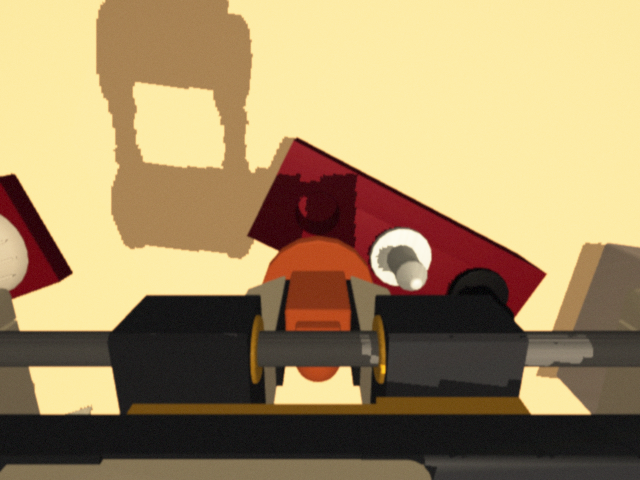

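The crown is gripped and hanging square: the wrist view shows its flange top edge at (317,238), and its hole in the tray is empty at (318,208). I'll check the crown's offset in the hand, then carry it.

```bash
python3 - <<'E'
from h import *
from scipy.spatial.transform import Rotation as R
s=robot.observe();M=R.from_euler('xyz',s['tool_rot']).as_matrix()
for z in (.004,.006,.008):
  for x in (-.028,-.026,-.024): print(z,x,proj("wrist",s['tool_pos']+M@np.array([x,z,0])).round(1))
im=cv2.imread("pics/wrist3.png");h=cv2.cvtColor(im,cv2.COLOR_BGR2HSV)
for y in range(230,246): print(y,h[y,317],end=' ')
E
python3 to.py .5704 -.2145 .24 28
```

```text
0.004 -0.028 [319.1 234.8]
0.004 -0.026 [319.1 239.2]
0.004 -0.024 [319.1 243.6]
0.006 -0.028 [319.1 233.5]
0.006 -0.026 [319.1 237.8]
0.006 -0.024 [319.1 242.2]
0.008 -0.028 [319.1 232.2]
0.008 -0.026 [319.1 236.5]
0.008 -0.024 [319.1 240.8]
230 [177 196  39] 231 [174 255  37] 232 [175 196  39] 233 [178 255  39] 234 [  3 226  52] 235 [  4 225  76] 236 [  7 209 112] 237 [  7 211 127] 238 [  8 208 137] 239 [  8 202 149] 240 [  9 214 167] 241 [  8 205 187] 242 [  9 204 195] 243 [  8 211 190] 244 [  9 211 191] 245 [  9 209 190] t 7.95 pos [0.4793 0.0977 0.2176] rot deg [-89.98   0.12   8.35] F [-0.9 -0.5 -1.4] op 0.0238
shift cm tool: [  4.47  -2.26 -32.21]
roll -19.65
```

```bash
python3 -m crank '{"xyz":[[0,-1,0],[0,-1.2,0],[0.5,0,-3],[0.5,0,-3.5],[0.5,0,-3.5],[0.5,0,-3.5],[0.5,0,-3.5],[0.5,0,-3.5],[0.5,0,-3.5],[0.5,0,-3.5],[0.5,0,-3.5],[0,0,-1],[0,0,0],[0,0,0],[0,0,0]],"roll":[0,0,0,0,0,0,0,0,0,0,0,-6.5,-6.5,-6.6,0]}'; python3 to.py .5704 -.2145 .24 28
```

```text
time: 9.45
tool_pos: [0.5709, -0.2125, 0.2408]
tool_rot: [-1.57, 0.0, 0.489]
contact_force: [0.2, 0.7, -1.7]
opening: 0.0238
t 9.45 pos [ 0.5709 -0.2125  0.2408] rot deg [-8.998e+01  1.000e-02  2.799e+01] F [ 0.2  0.7 -1.7] op 0.0238
shift cm tool: [-0.14  0.08 -0.15]
roll -0.01
```

```bash
python3 -m crank '{"xyz":[[-0.14,1,-0.15],[0,1.5,0],[0,1.5,0],[0,0.8,0],[0,0,0],[0,0,0]],"roll":[0,0,0,0,0,0]}'; python3 to.py .5704 -.2145 .192 28
python3 - <<'E'
from h import *
a=robot.read_camera("scene")[:,:,::-1];b=robot.read_camera("side")[:,:,::-1]
z=lambda i,x,y:cv2.resize(i[y:y+100,x:x+100],(400,400),interpolation=cv2.INTER_CUBIC)
cv2.imwrite("pics/z4.png",np.hstack([z(a,190,165),z(b,335,130)]))
E
```

```text
time: 10.05
tool_pos: [0.5706, -0.2143, 0.193]
tool_rot: [-1.571, -0.0, 0.487]
contact_force: [-1.1, 0.1, -1.2]
opening: 0.0237
t 10.05 pos [ 0.5706 -0.2143  0.193 ] rot deg [-9.001e+01 -1.000e-02  2.792e+01] F [-1.1  0.1 -1.2] op 0.0237
shift cm tool: [-0.02  0.1  -0.01]
roll -0.08
```

View pics/z4.png

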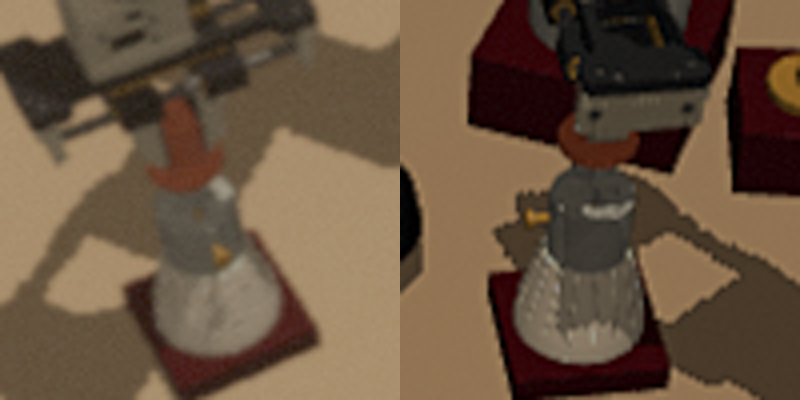

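Both views show the stem over the collar mouth. I'll descend in small steps and watch the force.

```bash
python3 -m crank '{"xyz":[[0,0.4,0],[0,0.4,0],[0,0.4,0],[0,0.4,0],[0,0,0],[0,0,0]],"roll":[0,0,0,0,0,0]}'; python3 to.py .5704 -.2145 .154 28
```

```text
time: 10.75
tool_pos: [0.5704, -0.2143, 0.1766]
tool_rot: [-1.571, 0.0, 0.488]
contact_force: [-0.2, 0.2, -0.5]
opening: 0.024
t 10.75 pos [ 0.5704 -0.2143  0.1766] rot deg [-89.99   0.    27.95] F [-0.2  0.2 -0.5] op 0.024
shift cm tool: [-0.01  2.26 -0.02]
roll -0.05
```

```bash
python3 -m crank '{"xyz":[[0,0.3,0],[0,0.3,0],[0,0.3,0],[0,0,0]],"roll":[0,0,0,0]}'; python3 to.py .5704 -.2145 .154 28
```

```text
time: 11.15
tool_pos: [0.5701, -0.2141, 0.167]
tool_rot: [-1.57, 0.001, 0.488]
contact_force: [-0.6, -1.0, -1.6]
opening: 0.0237
t 11.15 pos [ 0.5701 -0.2141  0.167 ] rot deg [-8.994e+01  3.000e-02  2.795e+01] F [-0.6 -1.  -1.6] op 0.0237
shift cm tool: [ 0.01  1.3  -0.05]
roll -0.05
```

Meshed with no contact force. I'll keep going onto the spring.

```bash
python3 -m crank '{"xyz":[[0,0.3,0],[0,0.3,0],[0,0.2,0],[0,0.2,0],[0,0,0],[0,0,0]],"roll":[0,0,0,0,0,0]}'; python3 to.py .5704 -.2145 .154 28
```

```text
time: 11.75
tool_pos: [0.5706, -0.2143, 0.1582]
tool_rot: [-1.571, -0.001, 0.488]
contact_force: [-0.5, 0.4, 5.5]
opening: 0.0236
t 11.75 pos [ 0.5706 -0.2143  0.1582] rot deg [-9.003e+01 -3.000e-02  2.795e+01] F [-0.5  0.4  5.5] op 0.0236
shift cm tool: [-0.02  0.42 -0.01]
roll -0.05
```

```bash
python3 -m crank '{"xyz":[[0,0.15,0],[0,0.15,0],[0,0,0],[0,0,0],[0,0,0]],"roll":[0,0,0,0,0]}'; python3 -m crank '{"xyz":[[0,0.1,0],[0,0,0],[0,0,0],[0,0,0]],"roll":[0,0,0,0]}'; python3 -m crank '{"xyz":[[0,0.1,0],[0,0,0],[0,0,0],[0,0,0]],"roll":[0,0,0,0]}'
```

```text
time: 12.25
tool_pos: [0.5706, -0.2143, 0.1554]
tool_rot: [-1.572, -0.001, 0.488]
contact_force: [-1.7, 1.0, 6.1]
opening: 0.0237
time: 12.65
tool_pos: [0.5706, -0.2143, 0.1544]
tool_rot: [-1.572, -0.001, 0.488]
contact_force: [-1.4, 1.6, 7.6]
opening: 0.0239
time: 13.05
tool_pos: [0.5706, -0.2143, 0.1541]
tool_rot: [-1.572, -0.001, 0.488]
contact_force: [-2.9, 1.1, 9.9]
opening: 0.0238
```

```bash
python3 -m crank '{"xyz":[[0,0.1,0],[0,0,0],[0,0,0],[0,0,0]],"roll":[0,0,0,0]}'; python3 -m crank '{"xyz":[[0,0.1,0],[0,0,0],[0,0,0],[0,0,0]],"roll":[0,0,0,0]}'
```

```text
time: 13.45
tool_pos: [0.5706, -0.2144, 0.1541]
tool_rot: [-1.573, -0.001, 0.488]
contact_force: [-5.0, 1.4, 16.2]
opening: 0.0237
time: 13.85
tool_pos: [0.5706, -0.2144, 0.154]
tool_rot: [-1.573, -0.002, 0.488]
contact_force: [-4.9, 2.8, 21.2]
opening: 0.0237
```

The arm has hit a hard stop at TCP z 0.154, where the flange should be flush, with the force rising to 21 N. I'll check that visually.

```bash
python3 -m crank '{"xyz":[[0,0,0],[0,0,0],[0,0,0],[0,0,0],[0,0,0],[0,0,0],[0,0,0],[0,0,0]],"roll":[0,0,0,0,0,0,0,0]}'
python3 - <<'E'
from h import *
a=robot.read_camera("scene")[:,:,::-1];b=robot.read_camera("side")[:,:,::-1]
cv2.imwrite("pics/scene5.png",a);cv2.imwrite("pics/side5.png",b)
z=lambda i,x,y:cv2.resize(i[y:y+100,x:x+100],(400,400),interpolation=cv2.INTER_CUBIC)
cv2.imwrite("pics/z5.png",np.hstack([z(a,190,165),z(b,335,130)]))
E
```

```text
time: 14.65
tool_pos: [0.5707, -0.2144, 0.154]
tool_rot: [-1.573, -0.002, 0.488]
contact_force: [-5.9, 2.4, 21.3]
opening: 0.0239
```

View pics/z5.png

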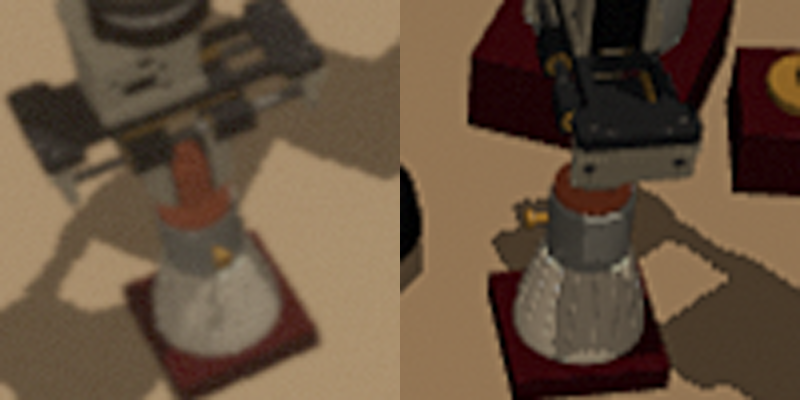

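View pics/scene5.png

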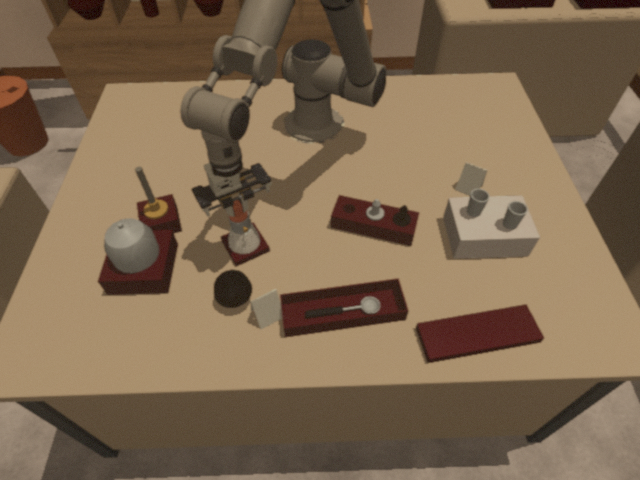

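The zoomed views show the flange sitting flush on the collar with no gap. In the scene view the other two crowns at (375,209) and (402,215) and the display pieces are where they were. The push is steady, so I'm handing in.

Run:
```python
from cell import robot
print(robot.hand_in()); s=robot.observe(); print(s['time'],s['tool_pos'],s['contact_force'],s['opening'])
```

```text
the job is handed in; nothing more can be done
None
the job is handed in; nothing more can be done
```

The copper crown is home in the mill's collar, and I handed in at about 15 s with the arm still gripping it (50 N) and pressing it down. No verdict came back.

- **What I did:** I lifted the crown from the tray and turned it about 20° to match the socket. It slid in with no sign of jamming, and I pressed it down against the spring.
- **Seating:** the arm hit a hard stop at TCP height 0.154 m, where I had calculated the flange would be flush. It held a steady push of about 21 N, more than the spring's 8.5 N. Both camera views show the flange on the collar with no gap.
- **Alignment:** the tool was within about 0.5 mm of the measured socket centre and about 0.2° from vertical. There was a small sideways force of about 6 N, which did not grow while the arm held still.
- **Surroundings:** in the last scene picture the other two crowns and the display pieces look to be where they started.
- **What I couldn't check:** the spring seat's travel can't be read directly; I inferred it from the height and the force. My two measurements of the socket's angle differed by about 1° (27.5° and 28.4°), so I used 28°, well within the play. After hand-in the robot could no longer be read, so there is no reading from the final second.

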